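# Cull the broken prism, drop the gauge frame's prop and hold the frame upright

## Robot

A 6-joint arm with a two-finger parallel gripper is mounted at the origin on the work surface; the furniture and walls round the work are solid. World frame = base frame: x ahead of the robot, y to its left, z up, the work surface at z = 0. Lengths are in m, angles in degrees, forces in N, time in s.
With the tool pointing down it reaches from about 0.3 to 0.85 m from the base axis. Payload 5.4 kg.
Tool frame: the origin (TCP) lies between the finger pads, 19 mm behind the fingertips; this is the grasp point; z points along the fingers, y is the line along which they close (so a half turn about z gives the same grasp; the last joint's range is limited). The gripper opens to 85 mm and grips with 20 to 120 N. Pads are 22 mm wide; open, the fingers measure 114 mm over their backs; the gripper's body (76 mm by 85 mm) begins 54 mm behind the grasp point. The pads swing forward as they close: fully open they stand 13 mm farther back than shut.
Start: joints at [63.593, 9.076, 91.501, -0, 79.423, -12.038], TCP at [0.143, 0.557, 0.25] pointing down, gripper open.
Joint ranges: [-166.64, 166.64], [-54.1, 131.32], [10.49, 154.53], [-73.88, 253.88], [9.74, 151.15], [-171.62, 171.62]. Speed limits (degrees/s): [147.25, 147.25, 180, 180, 180, 180].

## Interface

Orientations are given as [roll, pitch, yaw] about the fixed x, y, z axes, in that order (R = Rz(yaw) Ry(pitch) Rx(roll)).
In Python, from plant import ctrl gives the robot as it stands.
- The arm moves only by the tool drive_tool, never from a script. Its argument "motion" is a list that holds one entry, the list of rows, each a list of 7 numbers: the shift along the tool's x, y, z in units of 30 mm (1.0 is 30 mm), then the turn, a rotation vector about the tool's x, y, z in rad, then the finger opening in mm, from 0 to 85.4. A call has 1 to 20 rows; each row is the pose to reach, as a shift and turn from the pose commanded when the call began, along the tool's axes at that moment; what a row does not reach only later rows make up. A row lasts 1/12 s, in which the tool goes at most 41.7 mm and 7.16 degrees, less where a joint would pass 70% of its speed; a pose out of reach is approached as far as the arm can. A call with a gripper value outside its range is refused whole. The fingers move at their own pace and stop on an object; "newtons" is the grip in N (left out, the last holds). Time passes only in rows, so rows that repeat a pose let the fingers close. It gives the time, the measured TCP pose, the force, the opening and the grip force at its end, in the units of the state.
- ctrl.state(): the state, without advancing time (a new reading comes with each control period).
- ctrl.camera(name): name is "scene" or "side" or "wrist"; returns the picture (420x560x3 uint8, blue, green, red); there is no depth.
- ctrl.calibration(name): a dict with "fx", "fy", "cx", "cy" (pixels), "origin" and "rotation" of the camera in the world. Camera axes: x right, y up, looking along -z (the intrinsics and any distortion apply to the point x, -y, -z); pixel columns grow to the right and rows downward; lengths in m; the calibration is good to about 2 mm. The wrist camera is an equidistant fisheye: a pixel r from the principal point sees the ray r / f radians off the axis. A picture is of the moment at which its call begins: read the wrist's pose just before it. calibration takes no time and is no camera call; for the wrist camera it gives the pose at the moment of the call.
- ctrl.job_done(): hands the job in; it is judged then, once.
The state is a dict: "time_s": time; "q": joint angles; "joint_velocities": joint speeds; "tau": joint torques, N m; "position": TCP position; "ee_rot": TCP orientation; "ft_force": force on the tool from outside, world axes, zero at the start; "ft_torque": the same for the moment, N m; "grip_width": opening from 0.0 (shut) to 1.0 (fully open); "finger_force": force on a finger pad.
Only numpy, scipy, OpenCV 4.12 (cv2) and the standard library are available. Lean on these libraries where they do the work, as an engineer would, in place of code of your own. Each camera call takes 0.05 s, during which the arm holds its last target. There are 200 camera calls.

## Task

Make the batch ready for measuring: first pick the broken, short prism out of the three and lay it in the red reject tray, leaving the two whole prisms where they lie. Then, while the gauge frame still leans back on its rests, flip its prop leg (orange toe) forward over centre until it drops fully open; after that take the frame by the blue grip on its top, raise it until it stands upright, and finish while still gripping and holding it upright, so that it rests neither on its back rests nor on the prop. Do not disturb the blue-lidded tin or the brass weight.

Things in the scene. Friction and masses are not known exactly. Their poses are not given: they have to be found in the camera images.
- broken_prism: the odd one of the batch: grey mortar prism broken short, 83 long (x) x 40 (y) x 40 mm high, lying flat; the whole ones are 160 mm long. Origin at the centre of its underside; 0.3 kg. The three prisms lie roughly parallel, about 90 mm apart, in any order
- sound_prism_a: whole grey mortar prism 160 (x) x 40 x 40 mm, stays where it is; origin at the centre of its underside
- sound_prism_b: the other whole grey mortar prism 160 (x) x 40 x 40 mm, stays where it is; origin at the centre of its underside
- reject_tray: shallow red open tray, outside 140 (x) x 100 (y) x 14 mm high, walls 3 mm, floor about 3 mm, fixed; origin at the centre of its underside
- gauge_base: grey steel foot plate 180 (x) x 150 (y) x 10 mm of the gauge frame, fixed; origin on its underside, straight below the frame's hinge axis, which runs along its y at 30 mm height (plate reaches from x = -100 to +80 mm). The frame leans back towards the plate's +x; the prop leg is on the -x side
- gauge_frame: aluminium gauge frame: two posts, 114 mm wide, dial gauge in the window, top bar 212 mm above the hinge, 0.5 kg. Origin on its hinge axis; its z runs up the frame, its y along the hinge, its x to its back (as the base's when upright). At the start it leans back 0.45 rad from vertical on its rests; it turns freely on the hinge, also forward past upright, and does not stay up by itself
- grip_point (a point): point in the blue upright grip (22 (x) x 14 (y) x 55 mm high) on the middle of the frame's 120 mm long top bar; 35 mm above the bar, 20 mm below the grip's top, 247 mm from the hinge axis in the frame's plane. Pinch the grip here across its 14 mm, along the base's y, fingers from above, so that it can turn between the pads
- prop_leg (a joint): angle of the prop leg (10 mm steel rod on the frame's front) about its hinge, parallel to the base's y: 0 = folded up along the frame (start), growing as it swings forward and down, 2.4 rad = fully open on its stop. No spring: past about 0.5 rad (over centre while the frame leans back) it falls open by its weight, before that it falls back. Frame upright: open toe hangs 10 mm above the plate
- toe_point (a point): middle of the free part of the orange toe, a 34 x 14 (along base y) x 14 mm block sticking out forward, at right angles, at the leg's free end. The point is 115 mm along the leg from its hinge and 18 mm forward of it; that hinge is 100 mm up the frame from the frame's hinge, 15 mm in front of its plane. Pinch across the 14 mm, along base y
- blue_lid_tin: white tin with a blue lid, 67 mm wide, 78 mm high, bystander; origin at the centre of its underside
- brass_weight: brass weight 35 mm wide, 46 mm high, bystander; origin at the centre of its underside
Not all that is in view belongs to the job. What is shaped like the broken_prism but purple or turquoise is not meant.

How it is judged (in metres and radians):
On the way, in this order (a step that is already met when the one before it is completed fails the run):
1. the broken prism lies flat in the reject tray, let go (x of broken_prism in the frame of reject_tray between -0.04 and 0.04 m and y of broken_prism in the frame of reject_tray between -0.04 and 0.04 m and height (world z) of broken_prism below 0.008 m and angle between broken_prism's own z axis and vertical below 0.1 rad and contact force between the fingers and broken_prism below 0.1 N), for 0.2 s.
2. the prop leg is fully open while the frame still leans back (value of joint prop_leg above 2.3 rad and angle between gauge_frame's own z axis and vertical above 0.35 rad), for 0.2 s.
At the end, for the whole second after the job is handed in: Frame upright within 0.07 rad, still, gripped with over 3 N by its blue grip (TCP within 35 mm of grip_point); prop leg open (over 2.3 rad); broken prism flat on the reject tray's floor (origin under 8 mm high), its centre within 40 mm of the tray's in x and y (angle between gauge_frame's own z axis and vertical below 0.07 rad and angular speed of gauge_frame below 0.05 rad/s and value of joint prop_leg above 2.3 rad and contact force between the fingers and gauge_frame above 3 N and distance between the grasp point and grip_point below 0.035 m and x of broken_prism in the frame of reject_tray between -0.04 and 0.04 m and y of broken_prism in the frame of reject_tray between -0.04 and 0.04 m and height (world z) of broken_prism below 0.008 m and angle between broken_prism's own z axis and vertical below 0.1 rad); the arm keeps its last pose, push and grip.
It fails at once if a whole prism is moved by more than 20 mm (distance of any of sound_prism_a, sound_prism_b from where it was at the start of the episode above 0.02 m).
It fails at once if the tin or the weight is moved by more than 20 mm (distance of any of blue_lid_tin, brass_weight from where it was at the start of the episode above 0.02 m).
It also fails if it takes over 58 s, if anything falls off the work surface, if the arm or the gripper's body presses on something with over 40 N, if the wrist force passes 120 N, or if a joint passes its speed limit or range.

## Working session

There is one attempt and no reset: what is moved stays moved. The work goes in short steps, Python scripts to look and compute and a tool call to move; the robot and the scene stay as the last step left them, time stands still between calls to the robot, and variables do not carry over. Pictures are saved under pics/ and viewed, at most 10 in all, crops included, and the job is handed in when it is done.

Besides the shell and the picture viewer there is one more tool, called after ">>>" as a command line: name --argument value ..., lists and objects as JSON in quotes. drive_tool: Moves the arm, as the interface text tells. Its arguments: {"type":"object","properties":{"motion":{"type":"array","items":{"type":"array","items":{"type":"array","items":{"type":"number"}}}},"newtons":{"type":"number"}},"required":["motion"]}

```bash
mkdir -p pics
python3 - <<'E'
from plant import ctrl
import cv2
for n in("scene","side","wrist"):
    c=ctrl.calibration(n);print(n,c)
    cv2.imwrite(f"pics/{n}0.png",ctrl.camera(n))
print(ctrl.state())
E
```

```text
scene {'fx': 492.50769231635405, 'fy': 492.50769231635405, 'cx': 277.16848679917416, 'cy': 214.30998235335545, 'origin': array([-0.86039804, -0.97959564,  1.33165781]), 'rotation': array([ 53.4908629 ,   0.53709793, -59.16893389])}
side {'fx': 446.53631429991765, 'fy': 446.53631429991765, 'cx': 282.3427550166326, 'cy': 214.93934912189377, 'origin': array([-0.09898673, -1.42410872,  0.88111036]), 'rotation': array([ 63.59325679,  -1.10308588, -24.0591445 ])}
wrist {'fx': 325.19226210127806, 'fy': 325.19226210127806, 'cx': 277.33894993181957, 'cy': 209.4177152622892, 'origin': array([0.06102879, 0.57793139, 0.37246575]), 'rotation': array([-18.97663752,   0.12439511,  75.6489291 ])}
{'time_s': 0.15, 'q': array([ 6.35934064e+01,  9.10724798e+00,  9.15560249e+01,  6.38181387e-04,
        7.94238172e+01, -1.20364860e+01]), 'joint_velocities': array([-0.04859695, -0.02097151, -0.10720457, -0.04068635,  0.02310092,
       -0.08247363]), 'tau': array([-4.10937400e-05, -3.96379387e+01, -3.31785107e+01, -2.01742000e-04,
        5.49567776e-03,  1.82189197e-06]), 'position': array([0.14250821, 0.55660184, 0.24921099]), 'ee_rot': array([-1.79914955e+02, -1.87746607e-02,  1.65629761e+02]), 'ft_force': array([-0.65331569, -1.20929576, -0.33539341]), 'ft_torque': array([ 0.01208719, -0.00037589, -0.0027001 ]), 'finger_force': 0.0, 'grip_width': 1.0003832028093487}
```

View pics/scene0.png

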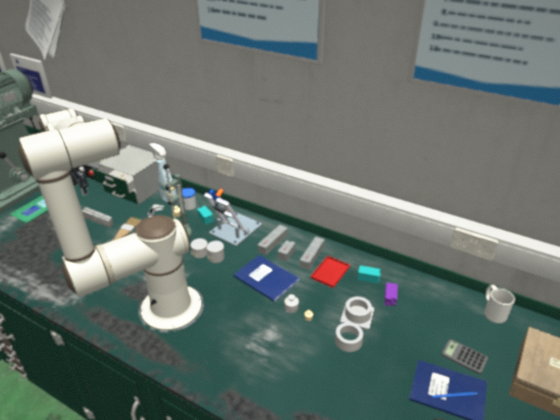

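View pics/side0.png

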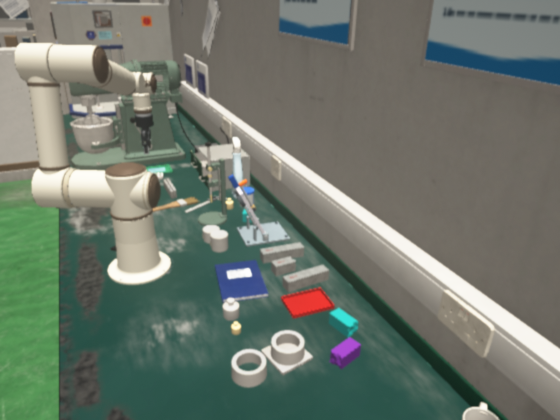

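The scene view shows three grey prisms at (272,237), (287,250) and (313,249), with the red tray at (331,271) and the gauge frame near (228,212). In the side view they are at (283,253), (285,266), (306,277), with the tray at (308,302) and the frame at (250,210). The candidates for the broken prism are:
- grey (287,250): fits, being grey and short, and lying between two long ones
- turquoise (370,272): wrong colour
- purple (391,293): wrong colour
- turquoise (205,213): wrong colour

I'll enlarge to confirm.

```bash
cat > h.py <<'E'
import numpy as np,cv2
from scipy.spatial.transform import Rotation as R
from plant import ctrl
C={n:ctrl.calibration(n) for n in("scene","side")}
def ray(n,u,v):
    c=C[n];d=np.array([(u-c['cx'])/c['fx'],-(v-c['cy'])/c['fy'],-1])
    return c['origin'],R.from_euler('xyz',c['rotation'],degrees=True).apply(d)
def onz(n,u,v,z):
    o,d=ray(n,u,v);return o+d*(z-o[2])/d[2]
def tri(a,b):
    (o,d),(p,e)=ray("scene",*a),ray("side",*b)
    s=np.linalg.lstsq(np.c_[d,-e],p-o,rcond=None)[0]
    A,B=o+s[0]*d,p+s[1]*e
    return (A+B)/2,np.linalg.norm(A-B)
def proj(n,P):
    c=C[n];q=R.from_euler('xyz',c['rotation'],degrees=True).inv().apply(np.asarray(P)-c['origin'])
    q=np.atleast_2d(q);return np.c_[c['cx']-c['fx']*q[:,0]/q[:,2],c['cy']+c['fy']*q[:,1]/q[:,2]]
def to_base(local,xy,yaw):
    return R.from_euler('z',yaw).apply(local)+[xy[0],xy[1],0]
E
python3 - <<'E'
from h import *
for n,u,v in[("scene",287,247),("side",285,264),("scene",272,234),("scene",313,246),("scene",331,271),("side",308,302),("scene",235,228),("side",263,234)]:print(n,u,v,onz(n,u,v,.02))
a=cv2.imread("pics/scene0.png");b=cv2.imread("pics/side0.png")
cv2.imwrite("pics/sc.png",cv2.resize(a[170:300,170:360],None,fx=4,fy=4,interpolation=cv2.INTER_CUBIC))
cv2.imwrite("pics/sd.png",cv2.resize(b[165:325,190:350],None,fx=3.75,fy=3.75,interpolation=cv2.INTER_CUBIC))
E
```

```text
scene 287 247 [ 0.48144642 -0.21141511  0.02      ]
side 285 264 [ 0.47230828 -0.20834148  0.02      ]
scene 272 234 [ 0.52323256 -0.11388022  0.02      ]
scene 313 246 [ 0.54074159 -0.30068678  0.02      ]
scene 331 271 [ 0.44291914 -0.42990668  0.02      ]
side 308 302 [ 0.44867403 -0.43449605  0.02      ]
scene 235 228 [0.47821327 0.0458462  0.02      ]
side 263 234 [0.48197269 0.02564714 0.02      ]
```

View pics/sc.png

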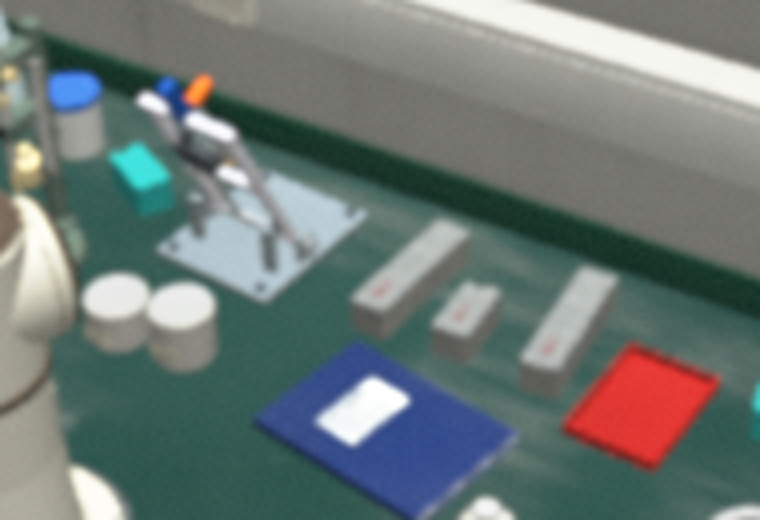

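View pics/sd.png

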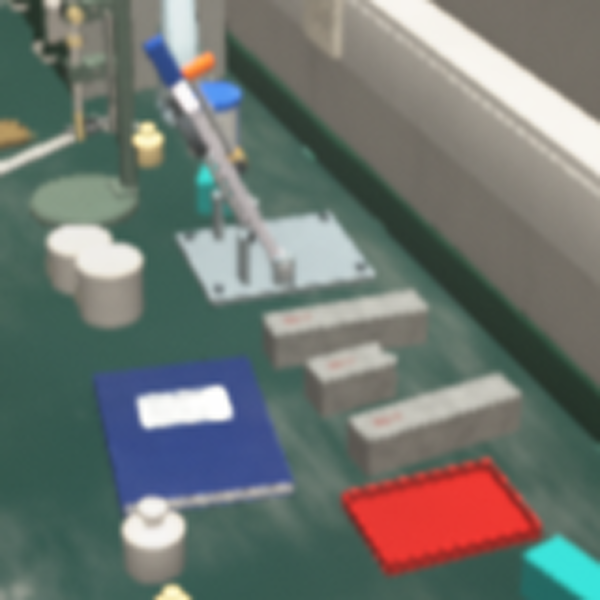

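The enlarged crops confirm it: the grey prism at scene (287,247) is clearly the short one, with whole prisms on both sides. The frame leans towards the robot (world -x), with the toe on its far side. Next I'll fit the poses from corners and features.

Run:
```python
from h import *
S=lambda x,y:("scene",(x+.5)/4-.5+170,(y+.5)/4-.5+170)
D=lambda x,y:("side",(x+.5)/3.75-.5+190,(y+.5)/3.75-.5+165)
def rect(name,z,sc,sd):
    print(name)
    for f,l in((S,sc),(D,sd)):
        P=np.array([onz(*f(*p),z)[:2] for p in l])
        e=np.roll(P,-1,0)-P
        print(P.mean(0).round(4),np.linalg.norm(e,axis=1).round(3),np.degrees(np.arctan2(e[:,1],e[:,0])).round(1))
# order: near-left... consistent loop
rect("plate",.01,[(160,248),(266,301),(366,212),(275,172)],[(178,236),(218,300),(374,271),(328,214)])
rect("tray",.014,[(565,428),(652,467),(718,380),(635,345)],[(343,497),(393,572),(541,525),(490,460)])
rect("short",.04,[(433,322),(470,335),(500,288),(465,280)],[(306,367),(320,385),(396,359),(380,345)])
rect("A",.04,[(352,298),(391,313),(470,236),(437,220)],[(264,318),(273,338),(428,307),(417,291)])
rect("B",.04,[(520,352),(563,370),(618,280),(588,267)],[(348,418),(366,442),(522,398),(503,375)])
for n,a,b in[("grip top",(168,84),(153,42)),("toe",(203,84),(206,63)),("tin",(75,88),(221,92))]:
    P,e=tri(S(*a)[1:],D(*b)[1:]);print(n,P.round(4),round(e,4))
```

```text
plate
[0.4942 0.0498] [0.15  0.181 0.13  0.179] [-95.9  -2.7  85.  170.7]
[0.4937 0.0552] [0.148 0.175 0.14  0.175] [-92.8  -1.6  87.  175.7]
tray
[ 0.4499 -0.4241] [0.095 0.142 0.094 0.142] [-93.3  -1.5  86.5 178. ]
[ 0.4533 -0.4234] [0.105 0.14  0.097 0.141] [-91.6   2.8  87.3 179.6]
short
[ 0.4646 -0.2183] [0.042 0.079 0.038 0.074] [ -87.9    7.1  100.4 -175.8]
[ 0.4595 -0.2204] [0.033 0.085 0.028 0.081] [ -89.9    9.3   96.8 -173.6]
A
[ 0.4925 -0.1377] [0.047 0.149 0.045 0.156] [-90.   -2.4  81.9 176.8]
[ 0.4935 -0.1345] [0.038 0.164 0.033 0.162] [-98.5  -1.3  83.2 176.8]
B
[ 0.5046 -0.3182] [0.049 0.151 0.037 0.152] [ -92.4    5.8   84.7 -178.9]
[ 0.5005 -0.316 ] [0.039 0.16  0.04  0.162] [ -90.8    3.    86.3 -176.7]
grip top [0.3664 0.0598 0.273 ] 0.0018
toe [0.4213 0.061  0.2415] 0.0006
tin [0.5369 0.3416 0.078 ] 0.004
```

Run:
```python
from h import *
print("stand base",onz("side",212,218,0))
for a,b in[((158,148),(237,140)),((176,180),(224,150)),((181,176),(222,160))]:print(tri(a,b))
a=cv2.imread("pics/scene0.png");b=cv2.imread("pics/side0.png")
o=np.zeros((600,800,3),np.uint8)
o[:,:400]=cv2.resize(a[120:270,120:220],(400,600),interpolation=cv2.INTER_CUBIC)
o[:,400:]=cv2.resize(b[100:250,180:280],(400,600),interpolation=cv2.INTER_CUBIC)
cv2.imwrite("pics/st.png",o)
```

```text
stand base [0.34369062 0.2761377  0.        ]
(array([0.53514264, 0.48511042, 0.26687145]), np.float64(0.006210845104910842))
(array([0.38341491, 0.24174361, 0.28833327]), np.float64(0.05721603382654506))
(array([0.38598767, 0.22794675, 0.2765651 ]), np.float64(0.0013425500970681938))
```

View pics/st.png

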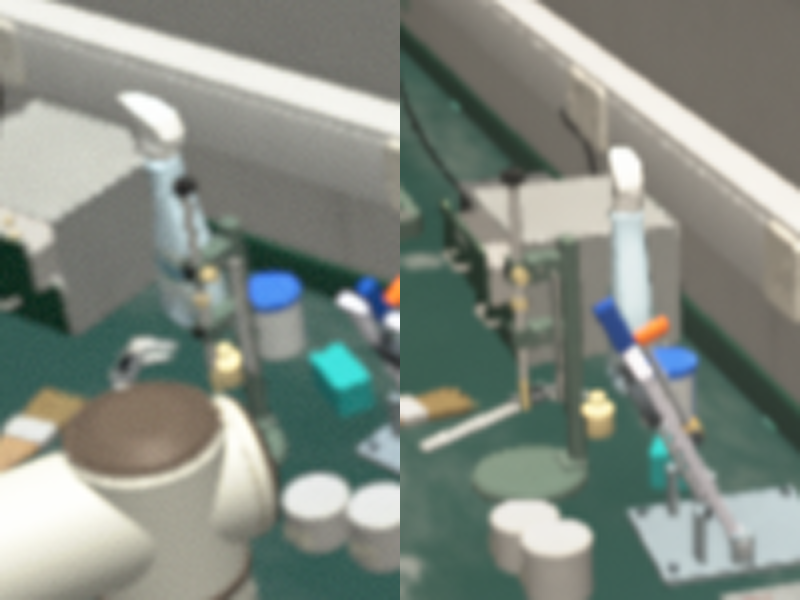

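```bash
cat >> h.py <<'E'
def rows(*targets):
    "targets: (x,y,z,yaw deg) tool down; prints shift units & turn from present pose"
    s=ctrl.state();T=R.from_euler('xyz',s['ee_rot'],degrees=True)
    for x,y,z,w in targets:
        d=T.inv().apply(np.array([x,y,z])-s['position'])/.03
        r=(T.inv()*R.from_euler('xyz',[180,0,w],degrees=True)).as_rotvec()
        print((x,y,z,w),d.round(3),r.round(3))
E
python3 -c "
from h import *
rows((.143,.557,.45,165.6),(.36,.2,.45,176),(.462,-.2195,.45,186),(.462,-.2195,.25,186))"
```

```text
(0.143, 0.557, 0.45, 165.6) [-0.01   0.007 -6.693] [-0.001 -0.     0.001]
(0.36, 0.2, 0.45, 176) [-9.971 -9.725 -6.682] [-0.001 -0.    -0.181]
(0.462, -0.2195, 0.45, 186) [-16.735 -22.427  -6.665] [-0.001 -0.001 -0.356]
(0.462, -0.2195, 0.25, 186) [-1.6737e+01 -2.2418e+01  1.0000e-03] [-0.001 -0.001 -0.356]
```

>>> drive_tool --motion '[[[0, 0, -1.3, 0, 0, 0, 85], [0, 0, -2.6, 0, 0, 0, 85], [0, 0, -4, 0, 0, 0, 85], [0, 0, -5.3, 0, 0, 0, 85], [0, 0, -6.7, 0, 0, 0, 85], [-1, -1, -6.7, 0, 0, -0.02, 85], [-2, -2, -6.7, 0, 0, -0.04, 85], [-3, -3, -6.7, 0, 0, -0.06, 85], [-4, -3.9, -6.7, 0, 0, -0.08, 85], [-5, -4.9, -6.7, 0, 0, -0.09, 85], [-6, -5.9, -6.7, 0, 0, -0.11, 85], [-7, -6.8, -6.7, 0, 0, -0.13, 85], [-8, -7.8, -6.7, 0, 0, -0.15, 85], [-9, -8.8, -6.7, 0, 0, -0.16, 85], [-10, -9.7, -6.7, 0, 0, -0.18, 85]]]'

```text
time_s: 1.4
position: [0.3606, 0.1999, 0.451]
ee_rot: [180.0, 0.0, 176.0]
ft_force: [1.9, 1.3, -0.0]
grip_width: 0.998
finger_force: 0.0
```

```bash
python3 -c "
from h import *
print(ctrl.state()['position'],ctrl.state()['q'],ctrl.state()['time_s'])
rows((.462,-.2195,.45,186),(.462,-.2195,.22,186))"
```

```text
[0.36058332 0.19991342 0.4510044 ] [ 1.20953052e+01 -1.83985260e+01  9.50187207e+01  3.97665951e-03
  1.03353228e+02 -7.38957981e+01] 1.4
(0.462, -0.2195, 0.45, 186) [ -4.349 -13.71    0.033] [ 0.     0.    -0.175]
(0.462, -0.2195, 0.22, 186) [ -4.346 -13.711   7.699] [ 0.     0.    -0.175]
```

>>> drive_tool --motion '[[[-0.4, -1.2, 0, 0, 0, -0.02, 85], [-0.8, -2.4, 0, 0, 0, -0.03, 85], [-1.2, -3.6, 0, 0, 0, -0.05, 85], [-1.6, -4.8, 0, 0, 0, -0.07, 85], [-2, -6, 0, 0, 0, -0.08, 85], [-2.4, -7.2, 0, 0, 0, -0.1, 85], [-2.8, -8.4, 0, 0, 0, -0.11, 85], [-3.2, -9.6, 0, 0, 0, -0.13, 80], [-3.6, -10.8, 0, 0, 0, -0.15, 75], [-4, -12, 0.5, 0, 0, -0.16, 70], [-4.2, -13, 1.2, 0, 0, -0.17, 65], [-4.35, -13.7, 2.2, 0, 0, -0.175, 65], [-4.35, -13.7, 3.5, 0, 0, -0.175, 65], [-4.35, -13.7, 4.8, 0, 0, -0.175, 65], [-4.35, -13.7, 6.1, 0, 0, -0.175, 65], [-4.35, -13.7, 7.1, 0, 0, -0.175, 65], [-4.35, -13.7, 7.7, 0, 0, -0.175, 65], [-4.35, -13.7, 7.7, 0, 0, -0.175, 65]]]'

```text
time_s: 2.9
position: [0.4588, -0.2153, 0.2146]
ee_rot: [179.6, -0.4, -174.0]
ft_force: [0.7, 0.4, 0.7]
grip_width: 0.762
finger_force: 0.0
```

```bash
python3 -c "
from h import *
c=ctrl.calibration('wrist');im=ctrl.camera('wrist');cv2.imwrite('pics/w1.png',im)
import pickle;pickle.dump(c,open('w1.pkl','wb'))
rows((.462,-.2195,.03,186))"
```

```text
(0.462, -0.2195, 0.03, 186) [-0.076 -0.135  6.256] [ 0.004 -0.004 -0.001]
```

View pics/w1.png

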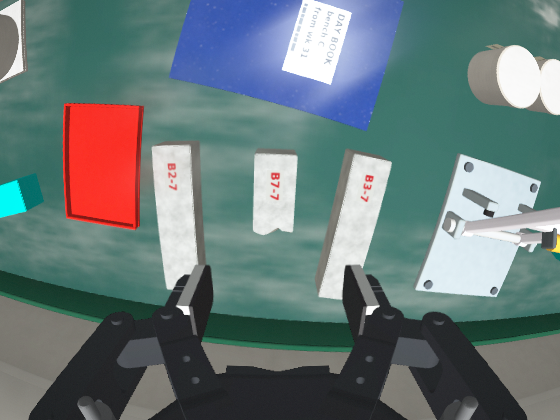

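The wrist view shows the broken prism B7-7 at (275,193), between whole prisms at (180,215) and (355,225). The tray is at (103,165) and the plate at (478,230). I'll measure these from this picture.

```bash
cat >> h.py <<'E'
def won(c,u,v,z):
    a=np.array([u-c['cx'],v-c['cy']]);r=np.hypot(*a);t=r/c['fx']
    d=np.array([a[0]/r*np.sin(t),-a[1]/r*np.sin(t),-np.cos(t)])
    d=R.from_euler('xyz',c['rotation'],degrees=True).apply(d)
    return c['origin']+d*(z-c['origin'][2])/d[2]
E
python3 -c "
from h import *
import pickle;c=pickle.load(open('w1.pkl','rb'))
for n,z,l in(('short',.04,[(256,152),(297,155),(294,235),(253,232)]),('tray',.014,[(65,104),(143,107),(137,228),(67,216)]),('plate',.01,[(458,154),(540,182),(497,297),(416,290)]),('A',.04,[(351,150),(391,161),(342,299),(319,297)]),('B',.04,[(152,147),(193,144),(204,275),(166,289)])):
    P=np.array([won(c,*p,z)[:2] for p in l]);e=np.roll(P,-1,0)-P
    print(n,P.mean(0).round(4),np.linalg.norm(e,axis=1).round(3),np.degrees(np.arctan2(e[:,1],e[:,0])).round(1))
"
```

```text
short [ 0.4612 -0.2158] [0.038 0.08  0.041 0.08 ] [  91.6    4.8  -88.7 -177.2]
tray [ 0.4531 -0.4151] [0.102 0.136 0.1   0.136] [ 87.9  -3.1 -92.2 178. ]
plate [0.4934 0.0567] [0.151 0.178 0.149 0.177] [ 85.3  -3.4 -94.8 177.1]
A [ 0.4926 -0.1355] [0.042 0.16  0.027 0.162] [ 83.   -7.8 -92.2 177.7]
B [ 0.4959 -0.3114] [0.042 0.139 0.051 0.158] [  97.5    6.1  -60.6 -175.6]
```

```bash
python3 -c "
from h import *
print(ctrl.state()['position'])
rows((.461,-.217,.03,183))"
```

```text
[ 0.46012264 -0.21635043  0.21769934]
(0.461, -0.217, 0.03, 183) [-0.051 -0.049  6.256] [ 0.004 -0.004  0.052]
```

>>> drive_tool --motion '[[[0, 0, 0.8, 0, 0, 0.03, 65], [0, 0.05, 1.8, 0, 0, 0.05, 65], [0, 0.05, 2.9, 0, 0, 0.05, 65], [0.03, 0.05, 4, 0, 0, 0.05, 65], [0.03, 0.08, 5, 0, 0, 0.05, 65], [0.03, 0.08, 5.8, 0, 0, 0.05, 65], [0.03, 0.08, 6.3, 0, 0, 0.05, 65], [0.03, 0.08, 6.33, 0, 0, 0.05, 65], [0.03, 0.08, 6.33, 0, 0, 0.05, 65], [0.03, 0.08, 6.33, 0, 0, 0.05, 20], [0.03, 0.08, 6.33, 0, 0, 0.05, 20], [0.03, 0.08, 6.33, 0, 0, 0.05, 20], [0.03, 0.08, 6.33, 0, 0, 0.05, 20], [0.03, 0.08, 6.33, 0, 0, 0.05, 20], [0.03, 0.08, 6.33, 0, 0, 0.05, 20]]]' --newtons 50

```text
time_s: 4.2
position: [0.4621, -0.2165, 0.0326]
ee_rot: [-179.8, 0.2, -176.9]
ft_force: [0.1, -0.1, 7.2]
grip_width: 0.455
finger_force: 51.9
```

```bash
python3 -c "
from h import *
s=ctrl.state();print(s['position'],s['ee_rot'],s['grip_width']*85.4,s['finger_force'])
rows((.461,-.217,.14,183),(.452,-.421,.14,178),(.452,-.421,.035,178))"
```

```text
[ 0.46208448 -0.21652795  0.03261706] [-179.81435806    0.20567046 -176.88985872] 38.82295836412347 51.89269959926605
(0.461, -0.217, 0.14, 183) [ 0.024 -0.025 -3.579] [-0.003  0.004  0.002]
(0.452, -0.421, 0.14, 178) [ 0.693 -6.799 -3.56 ] [-0.003  0.004  0.089]
(0.452, -0.421, 0.035, 178) [ 0.705 -6.788 -0.06 ] [-0.003  0.004  0.089]
```

>>> drive_tool --motion '[[[0, 0, -0.7, 0, 0, 0, 20], [0, 0, -1.7, 0, 0, 0, 20], [0, 0, -2.8, 0, 0, 0, 20], [0, -0.2, -3.6, 0, 0, 0, 20], [0.1, -1, -3.7, 0, 0, 0.02, 20], [0.2, -2, -3.7, 0, 0, 0.04, 20], [0.3, -3, -3.7, 0, 0, 0.06, 20], [0.4, -4, -3.7, 0, 0, 0.07, 20], [0.5, -5, -3.7, 0, 0, 0.08, 20], [0.6, -6, -3.7, 0, 0, 0.09, 20], [0.7, -6.6, -3.7, 0, 0, 0.09, 20], [0.7, -6.8, -3.7, 0, 0, 0.09, 20], [0.7, -6.8, -2.8, 0, 0, 0.09, 20], [0.7, -6.8, -1.8, 0, 0, 0.09, 20], [0.7, -6.8, -1, 0, 0, 0.09, 20], [0.7, -6.8, -0.5, 0, 0, 0.09, 20], [0.7, -6.8, -0.2, 0, 0, 0.09, 20], [0.7, -6.8, -0.1, 0, 0, 0.09, 20], [0.7, -6.8, -0.1, 0, 0, 0.09, 20], [0.7, -6.8, -0.1, 0, 0, 0.09, 20]]]'

```text
time_s: 5.87
position: [0.451, -0.4196, 0.0353]
ee_rot: [-180.0, 0.0, 178.0]
ft_force: [-2.8, 2.0, 5.8]
grip_width: 0.462
finger_force: 53.1
```

```bash
python3 -c "
from h import *
s=ctrl.state();print(s['position'],s['ee_rot'],s['grip_width']*85.4,s['finger_force'],s['ft_force'])"
```

```text
[ 0.45100883 -0.41960247  0.035273  ] [-1.79997924e+02  1.63472026e-02  1.77994906e+02] 39.487380702248664 53.071417808532715 [-2.82766561  1.96403261  5.81465978]
```

>>> drive_tool --motion '[[[0, 0, 0, 0, 0, 0, 56], [0, 0, 0, 0, 0, 0, 56], [0, 0, 0, 0, 0, 0, 56], [0, 0, 0, 0, 0, 0, 56], [0, 0, -0.4, 0, 0, 0, 56], [0, 0, -1.2, 0, 0, 0, 60], [0, 0, -2.4, 0, 0, 0, 70], [0, 0, -3.6, 0, 0, 0, 70], [0, 0, -4.8, 0, 0, 0, 70], [0, 0, -6, 0, 0, 0, 70], [0, 0, -6.6, 0, 0, 0, 70], [0, 0, -6.6, 0, 0, 0, 70]]]'

```text
time_s: 6.87
position: [0.4523, -0.4224, 0.2389]
ee_rot: [-179.5, 0.4, 178.0]
ft_force: [0.4, -0.2, 1.2]
grip_width: 0.822
finger_force: 0.0
```

```bash
python3 -c "
from h import *
c=ctrl.calibration('wrist');im=ctrl.camera('wrist');cv2.imwrite('pics/w2.png',im)
import pickle;pickle.dump(c,open('w2.pkl','wb'))
print(ctrl.state()['position'],ctrl.state()['grip_width'])"
```

```text
[ 0.4514266  -0.42130842  0.23534097] 0.8191574164763069
```

View pics/w2.png

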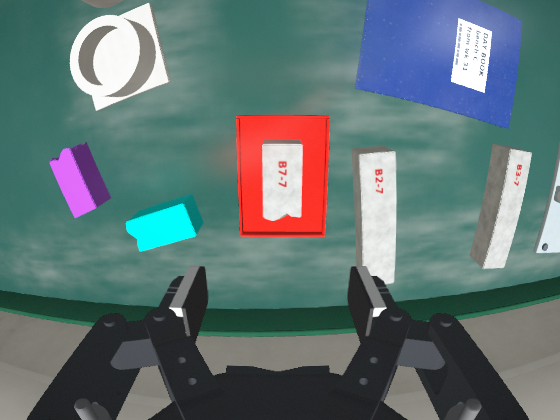

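The broken prism lies flat and centred in the tray, at (282,182) inside the rim (237–329, 116–237). Next is the toe.

```bash
python3 -c "
from h import *
rows((.4514,-.421,.40,176),(.4205,.0605,.40,175.8),(.4205,.0605,.242,175.8))"
```

```text
(0.4514, -0.421, 0.4, 176) [-0.023 -0.02  -5.489] [-0.006  0.004  0.034]
(0.4205, 0.0605, 0.4, 175.8) [ 1.58  15.982 -5.585] [-0.005  0.004  0.038]
(0.4205, 0.0605, 0.242, 175.8) [ 1.603 16.012 -0.318] [-0.005  0.004  0.038]
```

>>> drive_tool --motion '[[[0, 0, -1.3, 0, 0, 0, 45], [0, 0, -2.6, 0, 0, 0, 45], [0, 0.6, -3.9, 0, 0, 0, 45], [0.1, 1.8, -5, 0, 0, 0, 45], [0.2, 3, -5.6, 0, 0, 0.02, 45], [0.4, 4.3, -5.6, 0, 0, 0.04, 45], [0.5, 5.6, -5.6, 0, 0, 0.04, 45], [0.7, 6.9, -5.6, 0, 0, 0.04, 45], [0.8, 8.2, -5.6, 0, 0, 0.04, 45], [0.9, 9.5, -5.6, 0, 0, 0.04, 45], [1, 10.8, -5.6, 0, 0, 0.04, 45], [1.2, 12.1, -5.6, 0, 0, 0.04, 45], [1.3, 13.4, -5.6, 0, 0, 0.04, 45], [1.4, 14.6, -5.6, 0, 0, 0.04, 45], [1.5, 15.4, -5.6, 0, 0, 0.04, 45], [1.6, 16, -5.6, 0, 0, 0.04, 45], [1.6, 16, -5.6, 0, 0, 0.04, 45], [1.6, 16, -5.6, 0, 0, 0.04, 45], [1.6, 16, -5.6, 0, 0, 0.04, 45]]]'

```text
time_s: 8.5
position: [0.4194, 0.0608, 0.3982]
ee_rot: [-180.0, -0.1, 175.6]
ft_force: [-1.3, 0.5, 0.4]
grip_width: 0.525
finger_force: 0.0
```

```bash
python3 -c "
from h import *
c=ctrl.calibration('wrist');im=ctrl.camera('wrist');cv2.imwrite('pics/w3.png',im)
import pickle;pickle.dump(c,open('w3.pkl','wb'))
print(ctrl.state()['position'],ctrl.state()['ee_rot'])
rows((.4205,.0605,.242,175.8))"
```

```text
[0.41957944 0.06055693 0.39839489] [-1.79980458e+02 -7.86243309e-02  1.75584936e+02]
(0.4205, 0.0605, 0.242, 175.8) [-3.800e-02  2.000e-03  5.213e+00] [-0.    -0.001 -0.004]
```

View pics/w3.png

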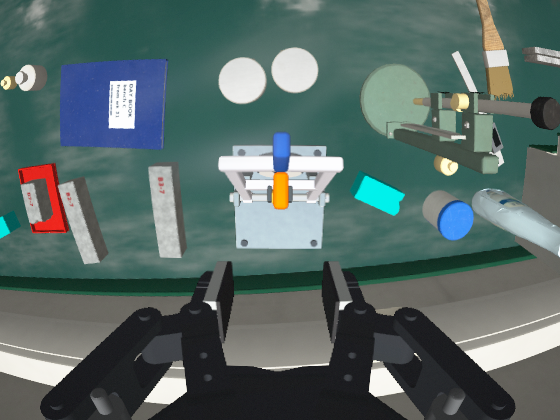

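The wrist view shows the orange toe at (281,190), the blue grip at (282,150) and the plate corners at (234,147), (325,147), (322,248), (237,248).

```bash
python3 -c "
from h import *
import pickle;c=pickle.load(open('w3.pkl','rb'))
print('toe',won(c,281,192,.242),'grip',won(c,282,138,.27))
P=np.array([won(c,*p,.01)[:2] for p in[(234,147),(325,147),(322,248),(237,248)]]);e=np.roll(P,-1,0)-P
print(P.mean(0),np.linalg.norm(e,axis=1),np.degrees(np.arctan2(e[:,1],e[:,0])))
im=cv2.imread('pics/w3.png');hsv=cv2.cvtColor(im,cv2.COLOR_BGR2HSV)
for lo,hi in(((5,150,120),(22,255,255)),((105,150,120),(125,255,255))):
    m=cv2.inRange(hsv,lo,hi);m[:, :260]=0;m[:,300:]=0;v,u=np.nonzero(m);print(u.mean(),v.mean(),u.min(),u.max(),v.min(),v.max())
"
```

```text
toe [0.41500877 0.06462562 0.242     ] grip [0.36374084 0.06887878 0.27      ]
[0.49397697 0.05879978] [0.14457623 0.17638036 0.14896609 0.17620241] [ 85.70660888  -3.5208971  -94.36008542 175.0524278 ]
280.3375912408759 190.39598540145985 272 288 172 208
281.18213660245186 150.95271453590192 274 289 133 171
```

>>> drive_tool --motion '[[[0, 0.07, 1, 0, 0, 0, 45], [0, 0.07, 2, 0, 0, 0, 45], [0, 0.07, 3, 0, 0, 0, 45], [0, 0.07, 3.8, 0, 0, 0, 45], [0, 0.07, 4.5, 0, 0, 0, 45], [0, 0.07, 5, 0, 0, 0, 45], [0, 0.07, 5.2, 0, 0, 0, 45], [0, 0.07, 5.2, 0, 0, 0, 45], [0, 0.07, 5.2, 0, 0, 0, 45], [0, 0.07, 5.2, 0, 0, 0, 5], [0, 0.07, 5.2, 0, 0, 0, 5], [0, 0.07, 5.2, 0, 0, 0, 5], [0, 0.07, 5.2, 0, 0, 0, 5], [0, 0.07, 5.2, 0, 0, 0, 5], [0, 0.07, 5.2, 0, 0, 0, 5], [0, 0.07, 5.2, 0, 0, 0, 5]]]' --newtons 20

```text
time_s: 9.88
position: [0.4205, 0.0635, 0.2443]
ee_rot: [-180.0, 0.1, 175.7]
ft_force: [0.2, 0.1, 5.7]
grip_width: 0.155
finger_force: 25.1
```

```bash
python3 -c "
from h import *
s=ctrl.state();print(s['position'],s['ee_rot'],s['grip_width']*85.4,s['finger_force'],s['ft_force'])
T=R.from_euler('xyz',s['ee_rot'],degrees=True)
for th in np.arange(0,1.31,.1):
    f=lambda t:np.array([.030+.1164*np.sin(.295-t),0,.1266+.1164*np.cos(.295-t)])
    d=f(th)-f(0);print(round(th,1),[round(d[0]/.03,2),0,round(-d[2]/.03,2)])
"
```

```text
[0.42046386 0.06346436 0.24434828] [-1.79987977e+02  1.35420178e-01  1.75653007e+02] 13.202828468387311 25.138836801052094 [0.20963148 0.10497034 5.70698313]
0.0 [np.float64(0.0), 0, np.float64(-0.0)]
0.1 [np.float64(-0.38), 0, np.float64(-0.09)]
0.2 [np.float64(-0.76), 0, np.float64(-0.15)]
0.3 [np.float64(-1.15), 0, np.float64(-0.17)]
0.4 [np.float64(-1.53), 0, np.float64(-0.15)]
0.5 [np.float64(-1.92), 0, np.float64(-0.09)]
0.6 [np.float64(-2.29), 0, np.float64(0.01)]
0.7 [np.float64(-2.66), 0, np.float64(0.15)]
0.8 [np.float64(-3.01), 0, np.float64(0.32)]
0.9 [np.float64(-3.33), 0, np.float64(0.52)]
1.0 [np.float64(-3.64), 0, np.float64(0.76)]
1.1 [np.float64(-3.92), 0, np.float64(1.02)]
1.2 [np.float64(-4.18), 0, np.float64(1.32)]
1.3 [np.float64(-4.4), 0, np.float64(1.63)]
```

>>> drive_tool --motion '[[[-0.2, 0, 0, 0, 0, 0, 5], [-0.4, 0, -0.05, 0, 0, 0, 5], [-0.6, 0, -0.08, 0, 0, 0, 5], [-0.8, 0, -0.1, 0, 0, 0, 5], [-1.15, 0, -0.12, 0, 0, 0, 5], [-1.5, 0, -0.1, 0, 0, 0, 5], [-1.9, 0, -0.02, 0, 0, 0, 5], [-2.3, 0, 0.08, 0, 0, 0, 5], [-2.65, 0, 0.22, 0, 0, 0, 5], [-3, 0, 0.4, 0, 0, 0, 5], [-3.3, 0, 0.6, 0, 0, 0, 5], [-3.6, 0, 0.83, 0, 0, 0, 5], [-3.6, 0, 0.83, 0, 0, 0, 5], [-3.6, 0, 0.83, 0, 0, 0, 5]]]'

```text
time_s: 11.05
position: [0.5292, 0.0548, 0.2192]
ee_rot: [-179.9, 0.2, 175.6]
ft_force: [4.2, -2.8, 4.3]
grip_width: 0.155
finger_force: 27.9
```

Run:
```python
from h import *
s=ctrl.state();print(s['position'],s['grip_width']*85.4,s['finger_force'],s['ft_force'])
a=ctrl.camera("scene");b=ctrl.camera("side")
o=np.zeros((600,800,3),np.uint8)
o[:,:400]=cv2.resize(a[150:270,190:270],(400,600),interpolation=cv2.INTER_CUBIC)
o[:,400:]=cv2.resize(b[140:260,215:295],(400,600),interpolation=cv2.INTER_CUBIC)
cv2.imwrite("pics/leg.png",o)
# colour centroids, no viewing needed
for n,im in(("scene",a),("side",b)):
    hsv=cv2.cvtColor(im,cv2.COLOR_BGR2HSV)
    for nm,lo,hi in(("or",(3,160,120),(20,255,255)),("bl",(105,180,80),(125,255,255))):
        m=cv2.inRange(hsv,lo,hi);k,_,st,ce=cv2.connectedComponentsWithStats(m)
        print(n,nm,[(ce[i].round(1).tolist(),int(st[i,4])) for i in range(1,k) if st[i,4]>8 and 190<ce[i][0]<300 and 130<ce[i][1]<260])
```

```text
[0.52916768 0.05478139 0.21920863] 13.229898040033357 27.86887139081955 [ 4.24885974 -2.79245426  4.30920338]
scene or []
scene bl [([212.8, 193.0], 31)]
side or []
side bl []
```

The opening is still 13.2 mm, so the toe is still held, at about 1.0 rad. Now I release it.

>>> drive_tool --motion '[[[0, 0, 0, 0, 0, 0, 50], [0, 0, 0, 0, 0, 0, 50], [0, 0, 0, 0, 0, 0, 50], [0, 0, 0, 0, 0, 0, 50], [0, 0, 0, 0, 0, 0, 50], [0, 0, 0, 0, 0, 0, 50], [0, 0, -0.6, 0, 0, 0, 50], [0, 0, -1.8, 0, 0, 0, 50], [0, 0, -3, 0, 0, 0, 50], [0, 0, -4.2, 0, 0, 0, 50], [0, 0, -5.4, 0, 0, 0, 50], [0, 0, -5.4, 0, 0, 0, 50], [0, 0, -5.4, 0, 0, 0, 50]]]'

```text
time_s: 12.23
position: [0.5284, 0.0553, 0.383]
ee_rot: [-180.0, 0.3, 175.7]
ft_force: [0.4, -0.4, 0.4]
grip_width: 0.584
finger_force: 0.0
```

Run:
```python
from h import *
s=ctrl.state();print(s['position'],s['grip_width']*85.4)
a=ctrl.camera("scene");b=ctrl.camera("side")
o=np.zeros((600,800,3),np.uint8)
o[:,:400]=cv2.resize(a[150:270,190:270],(400,600),interpolation=cv2.INTER_CUBIC)
o[:,400:]=cv2.resize(b[140:260,215:295],(400,600),interpolation=cv2.INTER_CUBIC)
cv2.imwrite("pics/leg2.png",o)
rows((.375,.065,.40,175.8),(.375,.065,.2524,175.8))
```

```text
[0.52837801 0.05534577 0.38296804] 49.90106115649265
(0.375, 0.065, 0.4, 175.8) [ 5.08  -0.066 -0.692] [ 0.    -0.002 -0.002]
(0.375, 0.065, 0.2524, 175.8) [ 5.07  -0.067  4.228] [ 0.    -0.002 -0.002]
```

View pics/leg2.png

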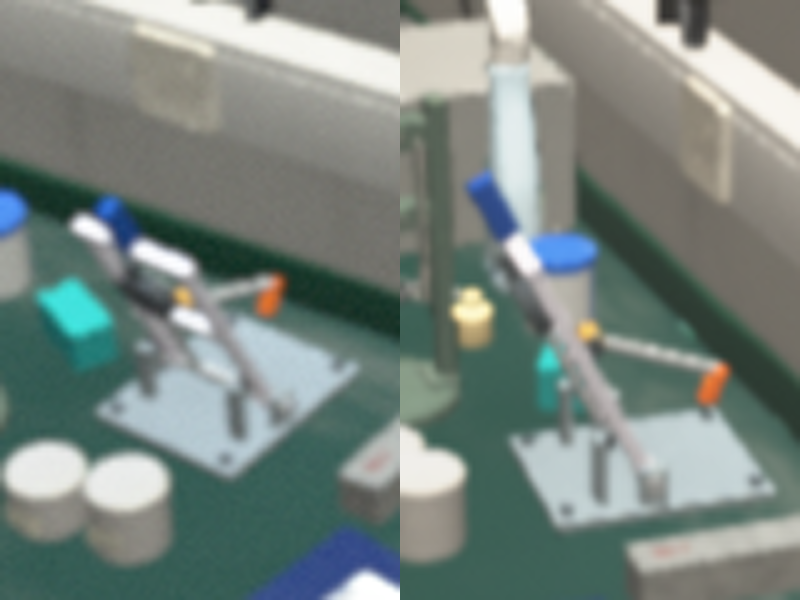

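The frame still leans on its rests, and the leg is swung forward and slightly down (toe at scene (244,209), side (278,217)). I'll check its angle.

Run:
```python
from h import *
P,e=tri((244,209.4),(277.6,217));print(P,e)
d=P-[.4837,.056,0];bx=-.9973*d[0]+.0732*d[1];r=[bx-.030,P[2]-.1266];print(bx,r,.295-np.arctan2(*r))
P,e=tri((190+112/5,150+222/5),(215+93/5,140+207/5));print('grip mid',P,e)
```

```text
[0.55347009 0.04647996 0.07232847] 0.0008500387363906928
-0.07027857357891122 [np.float64(-0.10027857357891122), np.float64(-0.05427152570772892)] 2.361864079250003
grip mid [0.38085461 0.06989734 0.24417604] 0.00045623230873987155
```

>>> drive_tool --motion '[[[0.8, 0, 0, 0, 0, 0, 45], [1.8, 0, 0, 0, 0, 0, 45], [2.8, 0, 0, 0, 0, 0, 45], [3.8, 0, 0, 0, 0, 0, 45], [4.6, 0, 0, 0, 0, 0, 45], [5, 0, 0, 0, 0, 0, 45], [5.03, -0.02, 0.5, 0, 0, 0, 45], [5.03, -0.02, 1.3, 0, 0, 0, 45], [5.03, -0.02, 2.2, 0, 0, 0, 45], [5.03, -0.02, 3, 0, 0, 0, 45], [5.03, -0.02, 3.7, 0, 0, 0, 45], [5.03, -0.02, 4.2, 0, 0, 0, 45], [5.03, -0.02, 4.23, 0, 0, 0, 45], [5.03, -0.02, 4.23, 0, 0, 0, 45], [5.03, -0.02, 4.23, 0, 0, 0, 5], [5.03, -0.02, 4.23, 0, 0, 0, 5], [5.03, -0.02, 4.23, 0, 0, 0, 5], [5.03, -0.02, 4.23, 0, 0, 0, 5], [5.03, -0.02, 4.23, 0, 0, 0, 5], [5.03, -0.02, 4.23, 0, 0, 0, 5]]]' --newtons 30

```text
time_s: 14.0
position: [0.3776, 0.0669, 0.2545]
ee_rot: [179.9, 0.1, 175.7]
ft_force: [1.4, 5.4, 3.2]
grip_width: 0.16
finger_force: 33.0
```

Run:
```python
from h import *
s=ctrl.state();print(s['position'],s['ee_rot'],s['grip_width']*85.4,s['finger_force'],s['ft_force'])
for a in(.4,.35,.3,.25,.2,.15,.1,.05,0):print(a,round(.247*(np.sin(a)-np.sin(.45))/.03,2),round(-.247*(np.cos(a)-np.cos(.45))/.03,2))
rows((.4837,.0588,.277,175.8))
```

```text
[0.37757681 0.06686293 0.25447904] [1.79901309e+02 1.28605595e-01 1.75656323e+02] 13.69030121222724 32.968992590904236 [1.44861799 5.4371957  3.24182362]
0.4 -0.38 -0.17
0.35 -0.76 -0.32
0.3 -1.15 -0.45
0.25 -1.54 -0.56
0.2 -1.95 -0.66
0.15 -2.35 -0.73
0.1 -2.76 -0.78
0.05 -3.17 -0.81
0 -3.58 -0.82
(0.4837, 0.0588, 0.277, 175.8) [-3.549e+00  1.000e-03 -7.430e-01] [ 0.002  0.002 -0.003]
```

>>> drive_tool --motion '[[[-0.2, 0, -0.09, 0, 0, 0, 5], [-0.4, 0, -0.17, 0, 0, 0, 5], [-0.75, 0, -0.31, 0, 0, 0, 5], [-1.1, 0, -0.43, 0, 0, 0, 5], [-1.5, 0, -0.55, 0, 0, 0, 5], [-1.9, 0, -0.65, 0, 0, 0, 5], [-2.3, 0, -0.72, 0, 0, 0, 5], [-2.7, 0, -0.77, 0, 0, 0, 5], [-3, 0, -0.79, 0, 0, 0, 5], [-3.3, 0, -0.81, 0, 0, 0, 5], [-3.5, 0, -0.82, 0, 0, 0, 5], [-3.56, 0, -0.82, 0, 0, 0, 5], [-3.56, 0, -0.82, 0, 0, 0, 5], [-3.56, 0, -0.82, 0, 0, 0, 5], [-3.56, 0, -0.82, 0, 0, 0, 5], [-3.56, 0, -0.82, 0, 0, 0, 5], [-3.56, 0, -0.82, 0, 0, 0, 5]]]'

```text
time_s: 15.42
position: [0.4833, 0.0583, 0.2779]
ee_rot: [180.0, 0.0, 175.7]
ft_force: [-0.2, 4.7, 0.2]
grip_width: 0.159
finger_force: 34.4
```

Run:
```python
from h import *
s=ctrl.state();print(s['position'],s['grip_width']*85.4,s['finger_force'],s['ft_force'])
a=ctrl.camera("scene");b=ctrl.camera("side")
o=np.zeros((600,800,3),np.uint8)
o[:,:400]=cv2.resize(a[150:270,190:270],(400,600),interpolation=cv2.INTER_CUBIC)
o[:,400:]=cv2.resize(b[140:260,215:295],(400,600),interpolation=cv2.INTER_CUBIC)
cv2.imwrite("pics/up.png",o)
```

```text
[0.48327373 0.0583333  0.27792845] 13.55418445098221 34.39029157161713 [-0.16759572  4.70824238  0.18063089]
```

View pics/up.png

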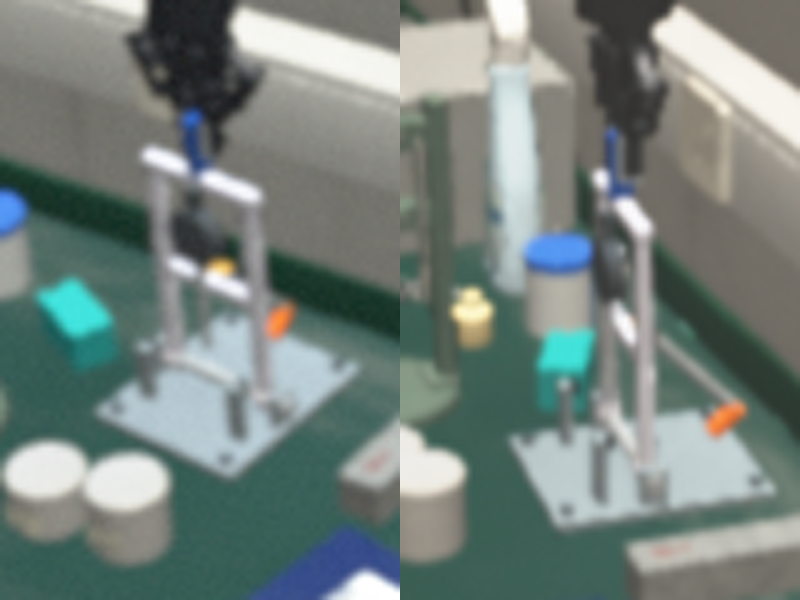

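The frame stands with the leg open (toe at scene (246,214), side (280,224)). The blue grip sits a little off the fingers, so I'll measure the lean.

Run:
```python
from h import *
S=lambda x,y:(190+x/5,150+y/5); D=lambda x,y:(215+(x-400)/5,140+y/5)
for n,a,b in[("bar near",(256,195),(643,229)),("bar far",(150,157),(600,180)),("toe",(281,320),(727,418)),("grip top",(191,114),(611,133)),("near lug",(280,403),(653,483))]:
    P,e=tri(S(*a),D(*b));d=P-[.4837,.0585,0];print(n,P.round(4),round(e,4),'base x',(-.9973*d[0]+.0732*d[1]).round(4),'y',(-.0732*d[0]-.9973*d[1]).round(4))
# expected pixels of frame points at lean a
for a in(0,.05,.1):
    for nm,l in(("grip top",(0,0,.267)),("bar near",(0,.057,.212)),("bar far",(0,-.057,.212))):
        b=np.array([l[2]*np.sin(a),l[1],.03+l[2]*np.cos(a)])
        P=[.4837-.9973*b[0]-.0732*b[1],.0585+.0732*b[0]-.9973*b[1],b[2]]
        s=proj("scene",P)[0];t=proj("side",P)[0]
        print(a,nm,((s-[190,150])*5).round(0),((t-[215,140])*5+[400,0]).round(0))
```

```text
bar near [ 0.4725 -0.0044  0.2414] 0.0008 base x 0.0065 y 0.0635
bar far [0.4806 0.1064 0.238 ] 0.0002 base x 0.0066 y -0.0476
toe [0.5655 0.0448 0.0406] 0.0013 base x -0.0826 y 0.0077
grip top [0.4708 0.0536 0.2985] 0.0041 base x 0.0125 y 0.0059
near lug [ 0.478  -0.0119  0.0286] 0.0004 base x 0.0006 y 0.0706
0 grip top [195. 109.] [626. 128.]
0 bar near [255. 189.] [649. 223.]
0 bar far [146. 146.] [605. 170.]
0.05 grip top [184. 117.] [609. 130.]
0.05 bar near [246. 195.] [635. 225.]
0.05 bar far [138. 152.] [592. 172.]
0.1 grip top [174. 125.] [592. 134.]
0.1 bar near [238. 202.] [622. 228.]
0.1 bar far [129. 158.] [579. 174.]
```

The bar is about 6 mm behind the hinge line, a lean back of roughly 0.03 rad. I'll nudge it forward 6 mm.

>>> drive_tool --motion '[[[-0.05, 0, 0, 0, 0, 0, 5], [-0.1, 0, 0, 0, 0, 0, 5], [-0.15, 0, 0, 0, 0, 0, 5], [-0.2, 0, 0, 0, 0, 0, 5], [-0.2, 0, 0, 0, 0, 0, 5], [-0.2, 0, 0, 0, 0, 0, 5], [-0.2, 0, 0, 0, 0, 0, 5], [-0.2, 0, 0, 0, 0, 0, 5], [-0.2, 0, 0, 0, 0, 0, 5], [-0.2, 0, 0, 0, 0, 0, 5], [-0.2, 0, 0, 0, 0, 0, 5], [-0.2, 0, 0, 0, 0, 0, 5]]]'

```text
time_s: 16.52
position: [0.4893, 0.0579, 0.2779]
ee_rot: [180.0, -0.0, 175.7]
ft_force: [-0.2, 5.4, -0.7]
grip_width: 0.161
finger_force: 34.6
```

Run:
```python
from h import *
s=ctrl.state();print(s['position'],s['finger_force'],s['ft_force'],s['grip_width']*85.4)
# frame displacement since up.png by phase correlation of the bar patches
up=cv2.imread("pics/up.png")
a=ctrl.camera("scene");b=ctrl.camera("side")
na=cv2.resize(a[150:270,190:270],(400,600),interpolation=cv2.INTER_CUBIC);nb=cv2.resize(b[140:260,215:295],(400,600),interpolation=cv2.INTER_CUBIC)
pts=[]
for o,n,pp in((up[:,:400],na,[(256,195),(150,157)]),(up[:,400:],nb,[(243,229),(200,180)])):
    for x,y in pp:
        t=o[y-22:y+22,x-22:x+22];m=cv2.matchTemplate(n[y-45:y+45,x-45:x+45],t,cv2.TM_CCOEFF_NORMED)
        _,v,_,l=cv2.minMaxLoc(m);q=(x+l[0]-23,y+l[1]-23);pts.append(q);print((x,y),q,round(v,2))
for i in(0,1):
    P,e=tri((190+pts[i][0]/5,150+pts[i][1]/5),(215+pts[i+2][0]/5,140+pts[i+2][1]/5));d=P-[.4837,.0585,0];print(P,e,'base x',-.9973*d[0]+.0732*d[1])
```

```text
[0.48926957 0.05785825 0.27786392] 34.56044554710388 [-0.1799141   5.38932587 -0.66713251] 13.71907094447846
(256, 195) (259, 192) 0.99
(150, 157) (154, 155) 0.99
(243, 229) (249, 228) 0.98
(200, 180) (206, 179) 0.99
[ 0.47754005 -0.00388599  0.24123211] 0.0008473316796063928 base x 0.0015766658993074173
[0.48509747 0.10557759 0.23818231] 0.0009249551239320714 base x 0.0020523805894235763
```

```bash
python3 -c "
from plant import ctrl
print(ctrl.job_done())"
```

```text
the job is handed in; nothing more can be done
None
```

I handed the job in at about 17 s: the broken prism lies in the reject tray, the prop leg is open, and the gripper is holding the frame upright by its blue grip (about 0.01 rad lean by camera, 34 N grip); no verdict came back.

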